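# Empty the tipping tray and square up the mounting bars

## Robot

A 6-joint arm with a two-finger parallel gripper is mounted at the origin on the work surface. World frame = base frame: x ahead of the robot, y to its left, z up, the work surface at z = 0. Lengths are in m, angles in rad, forces in N, time in s.
With the tool pointing down it reaches from about 0.375 to 0.925 m from the base axis. Payload 5.7 kg.
Tool frame: the origin (TCP) lies at the very end of the fingers, on their centre line; the grasp point (between the pads) lies 19 mm behind it; z points along the fingers, y is the line along which they close (so a half turn about z gives the same grasp; the last joint's range is limited). The gripper opens to 85 mm and grips with 20 to 120 N. Pads are 22 mm wide; open, the fingers measure 114 mm over their backs; the gripper's body (76 mm by 85 mm) begins 54 mm behind the grasp point. The pads swing forward as they close: fully open they stand 13 mm farther back than shut.
Start: joints at [-1.329, 0.359, 1.51, -0, 1.272, -0.115], TCP at [0.21, -0.562, 0.204] pointing down, gripper open.
Joint ranges: [-2.97, 2.97], [-1.01, 2.36], [0.21, 2.38], [-0.96, 4.11], [0.2, 2.71], [-2.98, 2.98]. Speed limits (rad/s): [2.39, 2.39, 3.14, 3.14, 3.14, 3.14].

## Interface

Orientations are given as a 3x3 rotation matrix whose columns are the frame's x, y, z axes.
In Python, from cell import bot gives the robot as it stands.
- The arm moves only by the tool drive_tool, never from a script. Its argument "moves" is a list that holds one entry, the list of rows, each a list of 5 numbers: the shift along the tool's x, y, z in m, then the turn about the tool's z in rad, then the finger opening in m, from 0 to 0.0854. A call has 1 to 12 rows; each row is the pose to reach, as a shift and turn from the pose commanded when the call began, along the tool's axes at that moment; what a row does not reach only later rows make up. A row lasts 1/8 s, in which the tool goes at most 62.5 mm and 10.7 degrees, less where a joint would pass 70% of its speed; a pose out of reach is approached as far as the arm can. A call with a gripper value outside its range is refused whole. The fingers move at their own pace and stop on an object; "grip_force" is the grip in N (left out, the last holds). Time passes only in rows, so rows that repeat a pose let the fingers close. It gives the time, the measured TCP pose, the force, the opening and the grip force at its end, in the units of the state.
- bot.sense(): the state, without advancing time (a new reading comes with each control period).
- bot.snapshot(name): name is "scene" or "side" or "wrist"; returns the picture (400x640x3 uint8, red, green, blue); there is no depth.
- bot.get_calibration(name): a dict with "K" (3x3 intrinsics, pixels), "R" (3x3) and "t" (3): a world point X has camera coordinates R X + t; the wrist camera has in their place "mount" (4x4, takes a point from camera to tool coordinates, whose origin is the TCP and whose axes are the flange's). Camera axes: x right, y down, z forward; pixel columns grow to the right and rows downward; lengths in m; the calibration is good to about 2 mm. A picture is of the moment at which its call begins: read the wrist's pose just before it. get_calibration takes no time and is no camera call.
- bot.sign_off(): hands the job in; it is judged then, once.
The state is a dict: "time_s": time; "joint_pos": joint angles; "qvel": joint speeds; "joint_efforts": joint torques, N m; "tool_pos": TCP position; "tcp_rot": TCP orientation; "contact_force": force on the tool from outside, world axes, zero at the start; "moment": the same for the moment, N m; "opening": finger opening in m; "grasp_force": force on a finger pad.
Only numpy, scipy, OpenCV 4.12 (cv2) and the standard library are available. Lean on these libraries where they do the work, as an engineer would, in place of code of your own. Each camera call takes 0.05 s, during which the arm holds its last target. There are 200 camera calls.

## Task

Clear the inspection station's hinged tray by lifting its front handle so that the three white reject cartridges slide off into the scrap bin behind it, and let the tray back down. Then slide the two black mounting bars across the deck into the empty tray, without lifting them, and square them up: lying flat side by side, block ends towards the handle and up against the tray's front wall, the first bar against the tray's left wall and the second against the first. Leave everything else where it stands.

Things in the scene. Friction and masses are not known exactly. Their poses are not given: they have to be found in the camera images.
- tray (a joint): hinged aluminium tray at the left end of a grey raised deck; angle in rad: 0 = lying flat, grows as its front (robot side) is lifted, up to 1.4; falls shut when released. About 0.5 kg. Inside 220 mm from front wall to open far edge, 160 mm wide; front and left walls 6 mm thick, 28 mm high above its floor; right side (to the deck) and far edge (to the bin) are open
- tray_handle (a point): middle of the tray's handle: a round steel bar 10 mm thick and 110 mm long, parallel to the hinge, 42 mm clear in front of the front wall, 98 mm above the table when the tray lies flat; free below. Axes are the tray's: x from handle to hinge, y to the left along the bar
- tray_hinge (a point): middle of the hinge line, under the far edge of the tray, 72 mm above the table; the hinge runs along this point's y. The handle is 271 mm from it towards the robot and 26 mm up
- tray_corner (a point): inner corner of the tray floor where the front wall and the left wall meet (point on the floor); x points along the left wall to the far edge, y to the left (the tray's inside is at negative y), z up. The floor is 78 mm above the table, 2 mm below the deck, with a 4 mm gap to it
- deck (a point): centre of the flat grey deck's main top surface, 80 mm above the table; that part is 220 mm (x) by 296 mm (y), flush with the tray's front and far edges; a ledge 60 mm deep joins it in front. x points away from the robot, y to the left, towards the tray; deck, tray and bin are one fixed unit
- bin (a point): middle of the near edge of the scrap bin's inner floor (5 mm above the table), just behind and below the tray's far edge; inside 190 mm (x) by 240 mm (y), same axes as the deck; near wall 66 mm, right wall 75 mm, left wall 110 mm, far wall 120 mm high
- bar1: black mounting bar lying on the deck, 130 long, 30 wide, 20 mm high, with a block 30 by 30 mm on top of one end (38 mm high there, steel-ringed bore on top); origin: centre of its underside; its x axis runs along it from block end to plain end, z up. 0.18 kg
- bar1_head (a point): centre of the lower edge of bar1's block-end face (65 mm from its origin)
- bar2: second bar, same as bar1
- bar2_head (a point): centre of the lower edge of bar2's block-end face
- reject1: white plastic cartridge, 64 by 40 mm and 34 mm high, lying in the tray; origin: centre of its underside. 60 g
- reject2: white plastic cartridge, 64 by 40 mm and 34 mm high, lying in the tray; origin: centre of its underside. 60 g
- reject3: white plastic cartridge, 64 by 40 mm and 34 mm high, lying in the tray; origin: centre of its underside. 60 g
- lens_barrel: bystander: black lens barrel standing on the front ledge of the deck, 46 mm across, 60 mm high; origin at its foot
- clamp_knob: bystander: blue clamp knob standing on the front ledge of the deck, 44 mm across, 32 mm high; origin at its foot
- screwdriver: bystander: screwdriver 170 mm long lying on the table in front of the deck; origin at its middle
- cleaner: bystander: bottle 60 mm across, 150 mm high, on the table to the left; origin at its foot
- beaker: bystander: glass beaker 70 mm across, 80 mm high, on the table to the left; origin at its foot
- tip_rack: bystander: green box with yellow lid, 120 by 85 by 68 mm, on the table to the left; origin under its centre

How it is judged:
On the way, in this order (a step that is already met when the one before it is completed fails the run):
1. the tray is tipped up by at least 0.4 rad (about 23 degrees) (value of joint tray above 0.4 rad), for 0.1 s.
2. all three rejects are in the bin and the tray is back down (x of reject1 in the frame of bin between 0 and 0.19 m and y of reject1 in the frame of bin between -0.12 and 0.12 m and z of each of reject1, reject2, reject3 in the frame of bin below 0.07 m and x of reject2 in the frame of bin between 0 and 0.19 m and y of reject2 in the frame of bin between -0.12 and 0.12 m and x of reject3 in the frame of bin between 0 and 0.19 m and y of reject3 in the frame of bin between -0.12 and 0.12 m and value of joint tray below 0.04 rad), for 0.2 s.
3. both bars lie flat in the tray, side by side along its left wall, block ends towards the handle (y of bar1 in the frame of tray_corner between -0.056 and 0 m and x of bar1 in the frame of tray_corner between 0.05 and 0.15 m and z of each of bar1, bar2 in the frame of tray_corner below 0.005 m and angle between the x axis of each of bar1, bar2 and the x axis of tray_corner, either way round below 0.1 rad and angle between each of bar1, bar2's own z axis and vertical below 0.06 rad and x of each of bar1_head, bar2_head in the frame of tray_corner below 0.075 m and y of bar2 in the frame of tray_corner between -0.056 and 0 m and x of bar2 in the frame of tray_corner between 0.05 and 0.15 m), for 0.2 s.
At the end, for the whole second after the job is handed in: The three rejects are in the bin, the tray is down (below 0.04 rad), and both bars lie flat on its floor, parallel to its left wall within 0.07 rad (4 degrees), packed against that wall (the outer bar with at most 11 mm of play in all), block ends within 8 mm of the front wall, at rest (all of step 2 and all of step 3 and x of each of bar1_head, bar2_head in the frame of tray_corner below 0.008 m and angle between the x axis of each of bar1, bar2 and the x axis of tray_corner, either way round below 0.07 rad and linear speed of each of bar1, bar2 below 0.02 m/s); the robot touches nothing.
It fails at once if a bar is lifted more than 30 mm above the deck (height (world z) of any of bar1, bar2 above 0.11 m).
It fails at once if a bystander (lens barrel, clamp knob, screwdriver, bottle, beaker, tip rack) is moved by more than 25 mm (distance of any of lens_barrel, clamp_knob, screwdriver, cleaner, beaker, tip_rack from where it was at the start of the episode above 0.025 m).
It also fails if it takes over 69 s, if anything falls off the work surface, if the arm or the gripper's body presses on something with over 40 N, if the wrist force passes 120 N, or if a joint passes its speed limit or range.

## Working session

There is one attempt and no reset: what is moved stays moved. The work goes in short steps, Python scripts to look and compute and a tool call to move; the robot and the scene stay as the last step left them, time stands still between calls to the robot, and variables do not carry over. Pictures are saved under pics/ and viewed, at most 10 in all, crops included, and the job is handed in when it is done.

Besides the shell and the picture viewer there is one more tool, called after "Emit:" in YAML: its name, and indented under it one key for each argument. drive_tool: Moves the arm, as the interface text tells. Its arguments: {"type":"object","properties":{"moves":{"type":"array"},"grip_force":{"type":"number"}},"required":["moves"]}

```bash
mkdir -p pics; python3 - <<'E'
from cell import bot
import cv2
for n in ["scene","side"]:
    cv2.imwrite(f"pics/{n}0.png",bot.snapshot(n)[:,:,::-1])
    c=bot.get_calibration(n);print(n,c)
print(bot.get_calibration("wrist"))
s=bot.sense();print(s)
E
```

```text
scene {'K': array([[469.69349555,   0.        , 316.12503261],
       [  0.        , 469.69349555, 201.54118638],
       [  0.        ,   0.        ,   1.        ]]), 'R': array([[ 0.81377624,  0.58115943, -0.00468459],
       [ 0.35130458, -0.49830819, -0.7926374 ],
       [-0.46298307,  0.64338376, -0.60967533]]), 't': array([-0.49347508, -0.06436132,  1.46025336])}
side {'K': array([[436.48791669,   0.        , 318.54494439],
       [  0.        , 436.48791669, 196.59206704],
       [  0.        ,   0.        ,   1.        ]]), 'R': array([[-0.81338308, -0.58170937, -0.00470915],
       [-0.3444195 ,  0.48808149, -0.80196737],
       [ 0.46881038, -0.65068477, -0.59734928]]), 't': array([0.48250515, 0.21122937, 1.25093792])}
{'K': array([[306.25097762,   0.        , 318.89485591],
       [  0.        , 306.25097762, 203.95797926],
       [  0.        ,   0.        ,   1.        ]]), 'mount': array([[ 7.95368724e-04, -9.46565650e-01, -3.22510212e-01,
         8.34302947e-02],
       [ 9.99999277e-01,  4.62107403e-04,  1.10989712e-03,
         1.23014161e-04],
       [-9.01556128e-0
[... 285 characters left out ...]
6671e-01]), 'qvel': array([ 8.32199062e-04, -5.72270470e-04, -2.03462897e-03,  2.52098652e-05,
       -5.65088891e-04,  3.31979277e-05]), 'joint_efforts': array([-5.65310256e-04, -5.28653955e+01, -2.79351604e+01, -2.70867258e-04,
        5.12978368e-03, -8.15902013e-06]), 'tool_pos': array([ 0.2093874 , -0.56157041,  0.2036271 ]), 'tcp_rot': array([[ 9.37014368e-01,  3.49290550e-01, -4.32112044e-04],
       [ 3.49290778e-01, -9.37012967e-01,  1.62851024e-03],
       [ 1.63928648e-04, -1.67687024e-03, -9.99998581e-01]]), 'contact_force': array([-0.58954418, -0.19365059,  0.05956134]), 'moment': array([-0.00391858, -0.01796003, -0.00189328]), 'grasp_force': 0.0, 'opening': 0.08527272815355019}
```

View pics/scene0.png

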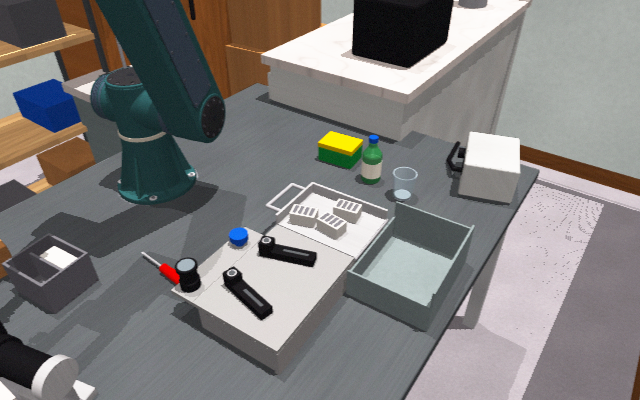

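View pics/side0.png

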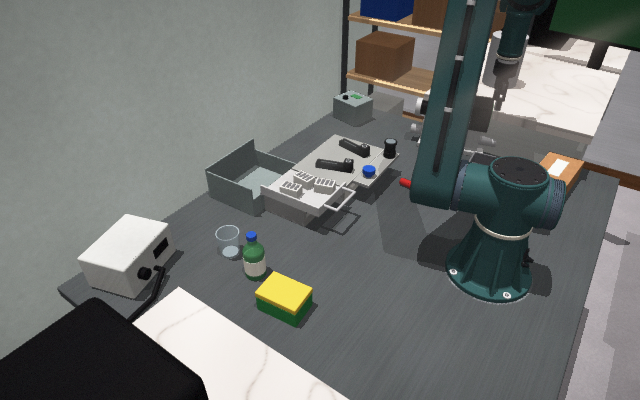

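The scene shows the tray handle near (288,198), rejects near (304,215), (347,208) and (332,225), bar blocks near (266,243) and (232,275), the knob at (238,236) and the barrel at (187,275). I'll enlarge both pictures to read the corners.

```bash
python3 - <<'E'
import cv2
a=cv2.imread("pics/scene0.png")[175:365,165:405]
b=cv2.imread("pics/side0.png")[130:225,255:415]
cv2.imwrite("pics/sc1.png",cv2.resize(a,None,fx=3.3,fy=3.15,interpolation=cv2.INTER_CUBIC)[:600,:800])
cv2.imwrite("pics/si1.png",cv2.resize(b,None,fx=5,fy=5,interpolation=cv2.INTER_CUBIC))
E
```

```text
(no output)
```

View pics/sc1.png

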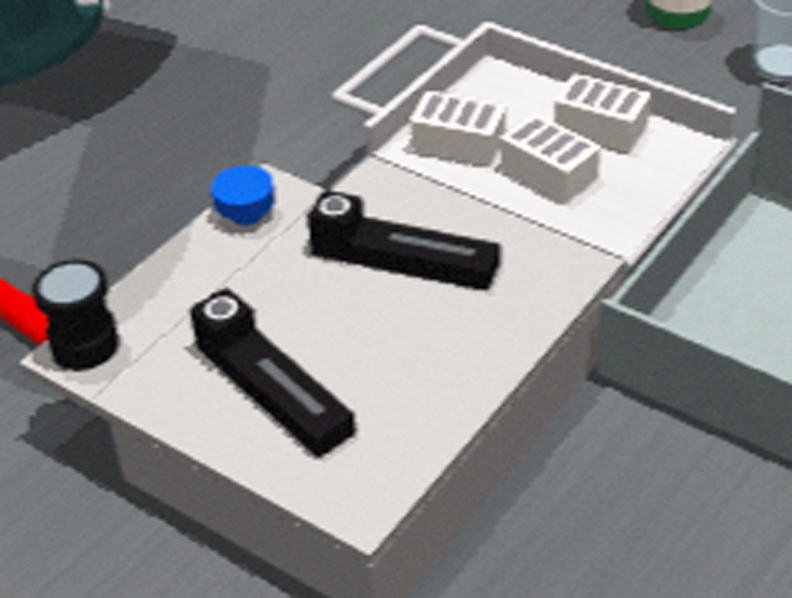

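View pics/si1.png

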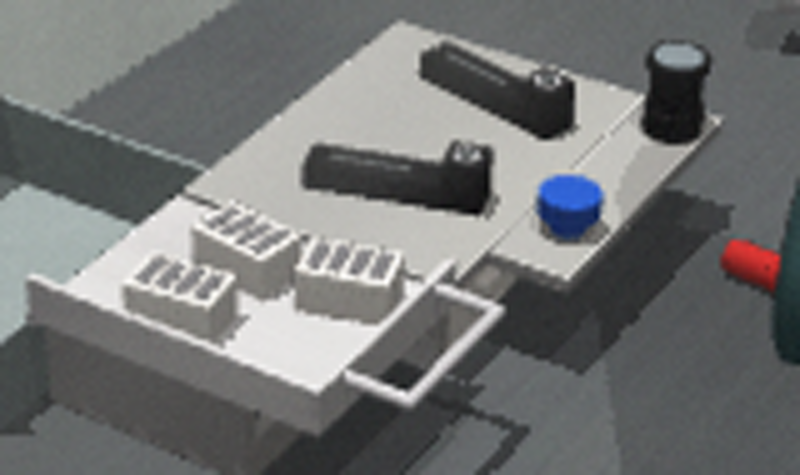

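The enlarged pictures show the handle ends, the deck corners, the bores and the rejects clearly. I'll fit the unit's pose from these pixels.

```bash
cat > h.py <<'E'
import numpy as np
from scipy.optimize import least_squares
from cell import bot
C={n:bot.get_calibration(n) for n in("scene","side")}
def sc(p): return ("scene",(p[0]+.5)/3.3-.5+165,(p[1]+.5)/3.15-.5+175)
def si(p): return ("side",(p[0]+.5)/5-.5+255,(p[1]+.5)/5-.5+130)
def proj(n,X):
    c=C[n];q=c["K"]@(c["R"]@X+c["t"]);return q[:2]/q[2]
def onz(o,z):
    n,u,v=o;c=C[n];d=c["R"].T@np.linalg.solve(c["K"],[u,v,1]);o=-c["R"].T@c["t"];return o+d*(z-o[2])/d[2]
def T(p,x,y): 
    c,s=np.cos(p[2]),np.sin(p[2]);return np.array([p[0]+c*x-s*y,p[1]+s*x+c*y])
E
python3 - <<'E'
from h import *
P=[(sc((622,258)),.11,.148,.08),(sc((368,555)),.11,-.148,.08),(sc((98,398)),-.11,-.148,.08),(sc((22,362)),-.17,-.148,.08),
(sc((370,158)),-.11,.148,.08),(si((400,22)),.11,-.148,.08),(si((720,122)),-.17,-.148,.08),(si((187,193)),.11,.148,.08),
(sc((335,97)),-.161,.179+.0,.098),(sc((420,28)),-.161,.289,.098),(si((502,308)),-.161,.179,.098),(si((408,402)),-.161,.289,.098),
(si((30,280)),.11,.318,.106),(si((322,395)),-.114,.318,.106),(sc((487,23)),-.114,.318,.106),(sc((735,110)),.11,.315,.106)]
def res(p): return np.concatenate([proj(o[0],np.r_[T(p,x,y),z])-o[1:] for o,x,y,z in P])
for o,x,y,z in P: print(o[0],x,y,onz(o,z).round(3))
r=least_squares(res,[.6,-.1,0],loss="soft_l1");print(r.x);print(r.fun.reshape(-1,2).round(1).tolist())
p=r.x
for nm,x,y in[("handle",-.161,.234),("corner",-.108,.312),("hinge",.11,.232)]:print(nm,T(p,x,y))
for nm,o,z in[("b1bore",sc((335,206)),.118),("b1bore",si((467,152)),.118),("b1s0",sc((392,236)),.1),("b1s1",sc((475,252)),.1),("b2bore",sc((221,307)),.118),("b2bore",si((550,76)),.118),("b2s0",sc((262,362)),.1),("b2s1",sc((320,412)),.1),("knob",sc((243,183)),.112),("knob",si((570,190)),.112),("barrel",sc((70,283)),.14),("barrel",si((680,55)),.14)]:print(nm,onz(o,z).round(3))
E
```

```text
scene 0.11 0.148 [ 0.715 -0.005  0.08 ]
scene 0.11 -0.148 [ 0.731 -0.302  0.08 ]
scene -0.11 -0.148 [ 0.516 -0.307  0.08 ]
scene -0.17 -0.148 [ 0.452 -0.314  0.08 ]
scene -0.11 0.148 [ 0.501 -0.02   0.08 ]
side 0.11 -0.148 [ 0.728 -0.299  0.08 ]
side -0.17 -0.148 [ 0.449 -0.307  0.08 ]
side 0.11 0.148 [ 0.711 -0.005  0.08 ]
scene -0.161 0.179 [0.444 0.008 0.098]
scene -0.161 0.289 [0.439 0.122 0.098]
side -0.161 0.179 [0.445 0.007 0.098]
side -0.161 0.289 [0.44  0.122 0.098]
side 0.11 0.318 [0.704 0.166 0.106]
side -0.114 0.318 [0.48  0.154 0.106]
scene -0.114 0.318 [0.486 0.151 0.106]
scene 0.11 0.315 [0.71  0.162 0.106]
[ 0.61368963 -0.15868323  0.04980768]
[[0.4, 0.2], [0.4, -0.3], [-3.2, 0.5], [-0.7, 0.1], [-0.5, -1.3], [-0.3, -0.5], [0.3, -1.1], [-1.0, -0.5], [0.9, -0.8], [-0.2, 0.0], [-0.8, 0.9], [0.4, 0.2], [-0.5, -0.5], [-0.7, -0.6], [-0.2, -0.7], [-0.8, -0.1]]
handle [0.44123911 0.06701085]
corner [0.49028999 0.14755284]
hinge [0.71200261 0.07850563]
b1bore [ 0.545 -0.108  0.118]
b1bore [ 0.547 -0.112  0.118]
b1s0 [ 0.584 -0.096  0.1  ]
b1s1 [ 0.64  -0.076  0.1  ]
b2bore [ 0.551 -0.227  0.118]
b2bore [ 0.554 -0.235  0.118]
b2s0 [ 0.592 -0.237  0.1  ]
b2s1 [ 0.65  -0.247  0.1  ]
knob [ 0.471 -0.122  0.112]
knob [ 0.469 -0.119  0.112]
barrel [ 0.475 -0.28   0.14 ]
barrel [ 0.474 -0.281  0.14 ]
```

```bash
cat >> h.py <<'E'
U=np.array([.6137,-.1587,.0498])
def rel(pts,yawy=None):
    """world targets (x,y,z[,opening]) -> tool shifts from present pose; yawy: wanted world yaw of tool y"""
    s=bot.sense();R=s["tcp_rot"];t=0
    if yawy is not None:
        y=np.arctan2(R[1,1],R[0,1]);t=-((yawy-y+np.pi/2)%np.pi-np.pi/2)
    print("t",s["time_s"],"pos",s["tool_pos"].round(4),"turn",round(t,4),"q",s["joint_pos"].round(2),"F",s["contact_force"].round(1),"op",round(s["opening"],4))
    for p in pts: print(p,(R.T@(np.array(p[:3])-s["tool_pos"])).round(4))
E
python3 -c "
from h import *
rel([(.40,-.28,.21),(.441,.067,.17)],.0498)"
```

```text
t 0.1 pos [ 0.2094 -0.5616  0.2036] turn -1.2638 q [-1.33  0.36  1.51 -0.    1.27 -0.12] F [-0.6 -0.2  0.1] op 0.0853
(0.4, -0.28, 0.21) [ 0.277  -0.1973 -0.006 ]
(0.441, 0.067, 0.17) [ 0.4366 -0.508   0.0346]
```

Emit:
drive_tool:
  moves:
    - [[0.046, -0.033, -0.003, -0.1, 0.05], [0.092, -0.066, -0.006, -0.2, 0.05], [0.138, -0.099, -0.006, -0.35, 0.05], [0.185, -0.132, -0.006, -0.5, 0.05], [0.231, -0.165, -0.006, -0.65, 0.05], [0.277, -0.197, -0.006, -0.75, 0.05], [0.304, -0.249, -0.006, -0.9, 0.05], [0.33, -0.301, -0.003, -1.05, 0.05], [0.357, -0.353, 0.003, -1.2, 0.05], [0.384, -0.405, 0.013, -1.264, 0.05], [0.41, -0.457, 0.024, -1.264, 0.05], [0.437, -0.508, 0.035, -1.264, 0.05]]

```text
time_s: 1.6
tool_pos: [0.4414, 0.0683, 0.1691]
tcp_rot: [[-0.05, 0.999, 0.0], [0.999, 0.05, 0.0], [0.0, 0.0, -1.0]]
contact_force: [1.6, 0.4, -0.5]
opening: 0.0503
grasp_force: 0.0
```

```bash
python3 - <<'E'
from h import *
import cv2
a=.0498
rel([(.441,.067,.078)],.0498)
s=bot.sense();M=bot.get_calibration("wrist");im=bot.snapshot("wrist")
R,t=s["tcp_rot"],s["tool_pos"]
for y in(.179,.234,.289):
    X=np.r_[T(U,-.161,y),.098];q=np.linalg.inv(M["mount"])@np.r_[R.T@(X-t),1];q=M["K"]@q[:3];print(q[:2]/q[2])
    cv2.drawMarker(im:=np.ascontiguousarray(im),tuple(int(v) for v in q[:2]/q[2]),(255,0,0))
cv2.imwrite("pics/w1.png",im[:,:,::-1])
E
```

```text
t 1.6 pos [0.4414 0.0683 0.1691] turn 0.0002 q [-0.    0.18  1.87  0.    1.09 -0.05] F [ 1.6  0.4 -0.5] op 0.0503
(0.441, 0.067, 0.078) [-0.0013 -0.0005  0.0911]
[318.04527577 264.74377101]
[318.04961864 206.46937572]
[318.05461244 139.46061793]
```

View pics/w1.png

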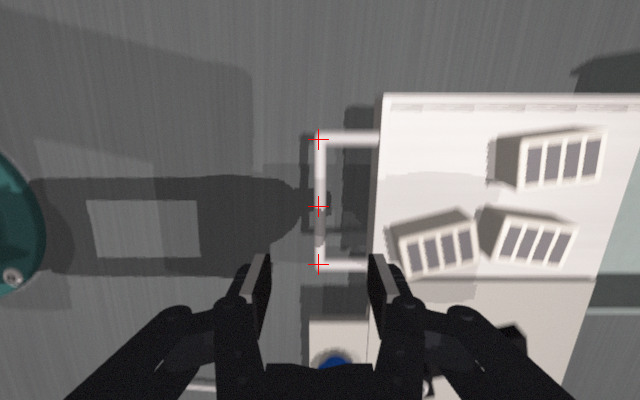

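Handle markers sit exactly on the handle bar at (318,139–265). I'll descend and grip.

Emit:
drive_tool:
  moves:
    - [[-0.001, 0, 0.03, 0, 0.05], [-0.001, 0, 0.06, 0, 0.05], [-0.001, 0, 0.085, 0, 0.05], [-0.001, 0, 0.091, 0, 0.05], [-0.001, 0, 0.091, 0, 0.0], [-0.001, 0, 0.091, 0, 0.0], [-0.001, 0, 0.091, 0, 0.0], [-0.001, 0, 0.091, 0, 0.0]]
  grip_force: 25

```text
time_s: 2.65
tool_pos: [0.4421, 0.0654, 0.079]
tcp_rot: [[-0.05, 0.999, 0.001], [0.999, 0.05, 0.0], [0.0, 0.001, -1.0]]
contact_force: [0.4, -0.4, -0.1]
opening: -0.0002
grasp_force: 0.0
```

```bash
python3 - <<'E'
from h import *
rel([])
s=bot.sense()
a0=np.arctan2(.026,.271);r=np.hypot(.026,.271)
for th in np.r_[np.arange(.1,1.21,.1)]:
    dx=r*(np.cos(a0)-np.cos(a0+th));dz=r*(np.sin(a0+th)-np.sin(a0));print(round(th,2),"y",round(dx,4),"z",round(-dz,4))
E
```

```text
t 2.65 pos [0.4421 0.0654 0.079 ] turn 0 q [-0.01  0.31  1.98  0.    0.85 -0.06] F [ 0.4 -0.4 -0.1] op -0.0002
0.1 y 0.0039 z -0.0269
0.2 y 0.0106 z -0.0533
0.3 y 0.0198 z -0.0789
0.4 y 0.0315 z -0.1035
0.5 y 0.0456 z -0.1267
0.6 y 0.062 z -0.1485
0.7 y 0.0805 z -0.1685
0.8 y 0.1008 z -0.1865
0.9 y 0.1229 z -0.2024
1.0 y 0.1465 z -0.2161
1.1 y 0.1712 z -0.2273
1.2 y 0.197 z -0.236
```

The fingers closed on nothing, so I'll look.

```bash
python3 - <<'E'
from h import *
import cv2
a=bot.snapshot("wrist")[150:400,150:500];b=bot.snapshot("side")[120:240,240:430]
a=cv2.resize(a,(560,400));b=cv2.resize(b,None,fx=3.2,fy=3.2)
o=np.zeros((600,800,3),np.uint8);o[:250,:350]=cv2.resize(a,(350,250));
b=cv2.resize(bot.snapshot("side")[120:240,270:430],None,fx=2.8,fy=2.8);o[255:255+336,:448]=b
c=cv2.resize(bot.snapshot("scene")[150:260,230:390],None,fx=2.5,fy=2.5);o[:275,390:790]=c
cv2.imwrite("pics/c1.png",o[:,:,::-1])
E
```

```text
(no output)
```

View pics/c1.png

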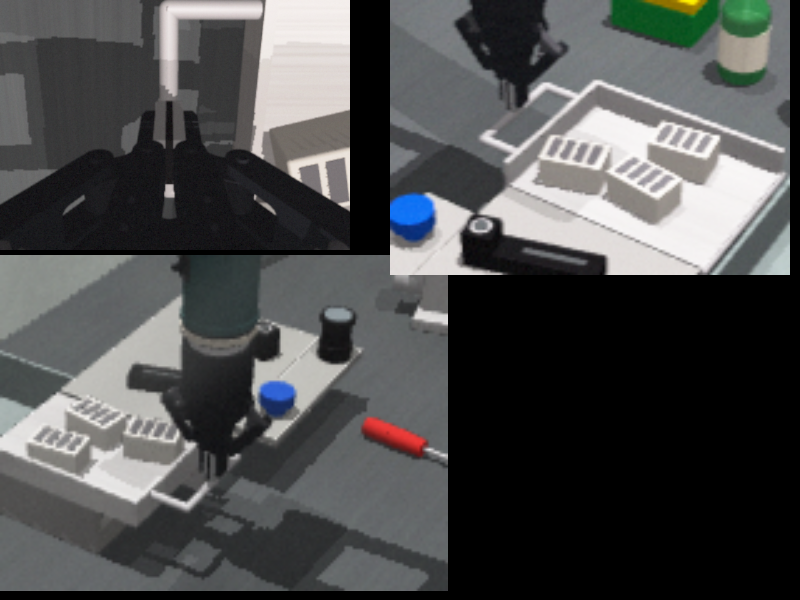

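```bash
python3 - <<'E'
from h import *
s=bot.sense();print(s["time_s"],s["tool_pos"],s["opening"])
t=s["tool_pos"]
for z in (.079,.098,.117,.13):
    X=np.r_[t[:2],z];a=proj("scene",X);b=proj("side",X)
    print(z,"in composite scene",((a-[230,150])*2.5+[390,0]).round(),"side",((b-[270,120])*2.8+[0,255]).round())
E
```

```text
2.85 [0.44172263 0.06547896 0.0785664 ] 7.082524156004773e-06
0.079 in composite scene [515. 125.] side [212. 494.]
0.098 in composite scene [514. 110.] side [212. 481.]
0.117 in composite scene [513.  96.] side [213. 467.]
0.13 in composite scene [512.  86.] side [213. 457.]
```

Emit:
drive_tool:
  moves:
    - [[0, 0, 0, 0, 0.05], [0, 0, 0, 0, 0.05], [0, 0, 0, 0, 0.05], [0, 0, 0.01, 0, 0.05], [0, 0, 0.018, 0, 0.05], [0, 0, 0.018, 0, 0.05], [0, 0, 0.018, 0, 0.0], [0, 0, 0.018, 0, 0.0], [0, 0, 0.018, 0, 0.0], [0, 0, 0.018, 0, 0.0]]
  grip_force: 25

```text
time_s: 4.1
tool_pos: [0.4417, 0.0655, 0.0607]
tcp_rot: [[-0.05, 0.999, 0.0], [0.999, 0.05, 0.0], [0.0, 0.0, -1.0]]
contact_force: [0.7, 0.6, 2.9]
opening: 0.0087
grasp_force: 25.0
```

Emit:
drive_tool:
  moves:
    - [[0, 0.0015, -0.0135, 0, 0.0], [0, 0.004, -0.027, 0, 0.0], [0, 0.007, -0.04, 0, 0.0], [0, 0.0106, -0.0533, 0, 0.0], [0, 0.015, -0.0663, 0, 0.0], [0, 0.02, -0.079, 0, 0.0], [0, 0.0254, -0.0914, 0, 0.0], [0, 0.0315, -0.1035, 0, 0.0], [0, 0.0384, -0.1153, 0, 0.0], [0, 0.0456, -0.1267, 0, 0.0], [0, 0.0537, -0.1378, 0, 0.0], [0, 0.062, -0.1485, 0, 0.0]]

```text
time_s: 5.6
tool_pos: [0.5016, 0.0683, 0.2094]
tcp_rot: [[-0.05, 0.999, -0.005], [0.999, 0.05, -0.0], [-0.0, -0.005, -1.0]]
contact_force: [-7.5, -1.6, 1.3]
opening: 0.0086
grasp_force: 24.4
```

Emit:
drive_tool:
  moves:
    - [[0, 0.009, -0.0103, 0, 0.0], [0, 0.0185, -0.02, 0, 0.0], [0, 0.0285, -0.0293, 0, 0.0], [0, 0.0388, -0.038, 0, 0.0], [0, 0.05, -0.0463, 0, 0.0], [0, 0.0609, -0.0539, 0, 0.0], [0, 0.0609, -0.0539, 0, 0.0], [0, 0.0609, -0.0539, 0, 0.0]]

```text
time_s: 6.6
tool_pos: [0.5641, 0.0713, 0.2654]
tcp_rot: [[-0.05, 0.999, 0.0], [0.999, 0.05, -0.001], [-0.001, 0.0, -1.0]]
contact_force: [-9.0, -2.3, 11.7]
opening: 0.0084
grasp_force: 25.6
```

```bash
python3 - <<'E'
from h import *
import cv2
o=np.zeros((600,800,3),np.uint8)
o[:384,:448]=cv2.resize(bot.snapshot("scene")[150:342,240:464],None,fx=2,fy=2)
o[:360,450:800]=cv2.resize(bot.snapshot("side")[70:250,195:370],None,fx=2,fy=2)
cv2.imwrite("pics/c2.png",o[:390,:,::-1]);rel([])
E
```

```text
t 6.7 pos [0.5639 0.0713 0.2654] turn 0 q [ 0.    0.26  1.5  -0.    1.38 -0.05] F [-8.8 -2.1 11.3] op 0.0086
```

View pics/c2.png

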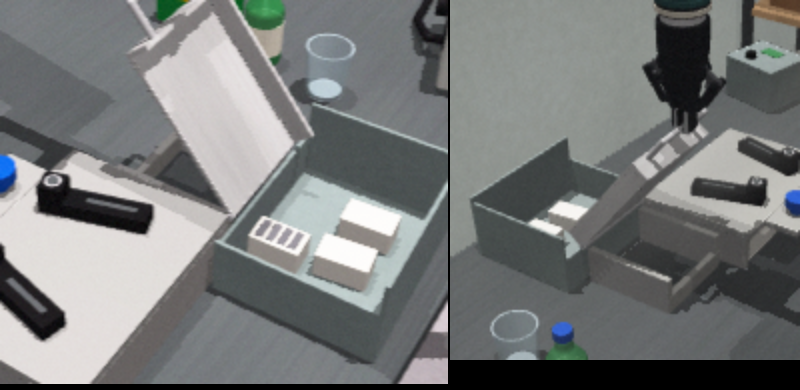

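All three rejects lie in the bin and the tray is empty. Now I'll lower it along the same arc.

Emit:
drive_tool:
  moves:
    - [[0, -0.0221, 0.0159, 0, 0.0], [0, -0.0424, 0.0339, 0, 0.0], [0, -0.0609, 0.0539, 0, 0.0], [0, -0.0773, 0.0757, 0, 0.0], [0, -0.0914, 0.0989, 0, 0.0], [0, -0.1031, 0.1235, 0, 0.0], [0, -0.1123, 0.1491, 0, 0.0], [0, -0.116, 0.162, 0, 0.0], [0, -0.119, 0.1755, 0, 0.0], [0, -0.1214, 0.189, 0, 0.0], [0, -0.1229, 0.2024, 0, 0.0], [0, -0.1229, 0.2024, 0, 0.0]]

```text
time_s: 8.2
tool_pos: [0.4418, 0.0656, 0.06]
tcp_rot: [[-0.05, 0.999, -0.001], [0.999, 0.05, 0.0], [0.0, -0.001, -1.0]]
contact_force: [-3.8, 0.3, -2.2]
opening: 0.009
grasp_force: 26.7
```

Emit:
drive_tool:
  moves:
    - [[0, 0, 0, 0, 0.04], [0, 0, 0, 0, 0.05], [0, 0, 0, 0, 0.05], [0, 0, -0.04, 0, 0.05], [0, 0, -0.09, 0, 0.05], [0, 0, -0.14, 0, 0.05]]

```text
time_s: 8.95
tool_pos: [0.4416, 0.0654, 0.2021]
tcp_rot: [[-0.05, 0.999, 0.0], [0.999, 0.05, 0.0], [0.0, 0.0, -1.0]]
contact_force: [0.9, -0.2, -0.2]
opening: 0.0501
grasp_force: 0.0
```

```bash
python3 - <<'E'
from h import *
import cv2
a=bot.snapshot("scene")
cv2.imwrite("pics/sc2.png",cv2.resize(a[175:365,165:405],None,fx=3.3,fy=3.15,interpolation=cv2.INTER_CUBIC)[:,:,::-1]);
b=cv2.imread("pics/scene0.png")[:,:,::-1];d=np.abs(a.astype(int)-b).max(2)>60
# tray wall points vs. start: changed pixels in deck/bars region and front-wall region
print("deck changed",d[230:320,195:345].sum())
rel([])
# bar silhouette fits: dark pixels
E
```

```text
deck changed 178
t 9.0 pos [0.4458 0.0655 0.2083] turn 0 q [-0.01  0.13  1.82  0.    1.18 -0.06] F [ 1.7 -0.1  5.2] op 0.0503
```

The tray is down and released. I'll write a short silhouette fit for the bars and reuse it for later checks.

```bash
cat >> h.py <<'E'
import cv2
from scipy.optimize import minimize
def boxes(p,z):
    c,s=np.cos(p[2]),np.sin(p[2])
    for x0,x1,h in((-.065,.065,.02),(-.065,-.035,.038)):
        yield [np.array([p[0]+c*x-s*y,p[1]+s*x+c*y,z+k]) for x in(x0,x1) for y in(-.015,.015) for k in(0,h)]
def mask(n,ps,z,S=4):
    m=np.zeros((1600,2560),np.uint8)
    for p in ps:
        for b in boxes(p,z):
            q=np.array([proj(n,X) for X in b]);cv2.fillConvexPoly(m,cv2.convexHull(((q+.5)*S).round().astype(np.int32)),255)
    return cv2.resize(m,(640,400),interpolation=cv2.INTER_AREA)/255.
def fitbars(ps,z=.08,cams=("scene","side"),pad=12):
    """joint fit of bars; start poses ps"""
    ps=np.array(ps,float);D={}
    for n in cams:
        g=bot.snapshot(n).max(2).astype(float);roi=cv2.dilate((mask(n,ps,z)>.1).astype(np.uint8),np.ones((pad,pad)))>0
        D[n]=(np.clip((115-g)/60,0,1),roi)
    def cost(v):
        P=ps+v.reshape(ps.shape)*[.004,.004,.04];return sum(((mask(n,P,z)-d)[r]**2).sum() for n,(d,r) in D.items())
    r=minimize(cost,np.zeros(ps.size),method="Powell",options=dict(maxiter=6,xtol=.02,ftol=1e-3))
    P=ps+r.x.reshape(ps.shape)*[.004,.004,.04];print("cost",round(cost(np.zeros(ps.size))),"->",round(r.fun),{n:int(x[1].sum()) for n,x in D.items()})
    for p in P:
        c,s=np.cos(U[2]),np.sin(U[2]);d=p[:2]-T(U,-.108,.312)
        print("bar",p.round(4),"in corner frame",np.round([c*d[0]+s*d[1],-s*d[0]+c*d[1],p[2]-U[2]],4))
    return P
E
time python3 - <<'E'
from h import *
P=fitbars([(.593,-.093,.34),(.602,-.239,-.165)])
p=P[0];rel([(p[0],p[1],.16),(p[0],p[1],.08)],p[2]+np.pi/2)
E
```

```text
cost 793 -> 731 {'scene': 4745, 'side': 2159}
bar [ 0.5925 -0.0931  0.3294] in corner frame [ 0.0901 -0.2454  0.2796]
bar [ 0.6005 -0.238  -0.2031] in corner frame [ 0.0908 -0.3906 -0.2529]
t 9.1 pos [0.4443 0.0655 0.2033] turn 1.2915 q [-0.01  0.14  1.83  0.    1.17 -0.06] F [ 0.3  0.3 -0.2] op 0.0498
(np.float64(0.592537264493456), np.float64(-0.09305150538489018), 0.16) [-0.1657  0.1397  0.0444]
(np.float64(0.592537264493456), np.float64(-0.09305150538489018), 0.08) [-0.1657  0.1392  0.1244]
real	0m3.456s
user	0m1.773s
sys	0m0.286s
```

Emit:
drive_tool:
  moves:
    - [[-0.03, 0.025, 0.0, 0.18, 0.05], [-0.06, 0.05, 0.0, 0.36, 0.05], [-0.095, 0.08, 0.0, 0.54, 0.05], [-0.13, 0.11, 0.01, 0.72, 0.05], [-0.155, 0.13, 0.02, 0.9, 0.05], [-0.166, 0.14, 0.03, 1.08, 0.05], [-0.166, 0.14, 0.045, 1.24, 0.05], [-0.166, 0.14, 0.06, 1.29, 0.05], [-0.166, 0.14, 0.08, 1.29, 0.05], [-0.166, 0.14, 0.095, 1.29, 0.05], [-0.166, 0.14, 0.105, 1.29, 0.05], [-0.166, 0.14, 0.112, 1.29, 0.05]]

```text
time_s: 10.6
tool_pos: [0.5896, -0.0933, 0.0877]
tcp_rot: [[0.946, 0.325, -0.001], [0.325, -0.946, 0.0], [-0.0, -0.0, -1.0]]
contact_force: [-0.3, -0.1, -1.1]
opening: 0.0499
grasp_force: 0.0
```

```bash
python3 - <<'E'
from h import *
rel([(.5925,-.093,.088)],.335+np.pi/2)
o=np.zeros((560,800,3),np.uint8)
o[:400,:640]=bot.snapshot("wrist")
cv2.imwrite("pics/w3.png",cv2.hconcat([bot.snapshot("wrist")[100:400,120:520],cv2.resize(bot.snapshot("side")[100:220,280:420],(350,300))])[:,:,::-1])
E
```

```text
t 10.6 pos [ 0.5896 -0.0933  0.0877] turn -0.0042 q [-0.27  0.48  1.64  0.    1.02  0.97] F [-0.3 -0.1 -1.1] op 0.0499
(0.5925, -0.093, 0.088) [ 0.0028  0.0007 -0.0003]
```

View pics/w3.png

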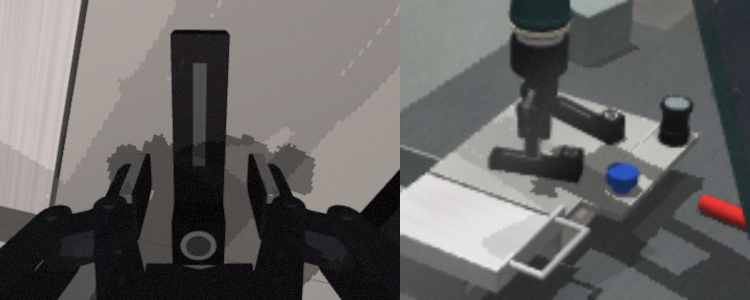

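The fingers straddle bar1 symmetrically, one either side at about (135,190) and (262,190). I'll lower in small steps to find the deck.

Emit:
drive_tool:
  moves:
    - [[0.003, 0, 0.006, 0, 0.05], [0.003, 0, 0.012, 0, 0.05], [0.003, 0, 0.014, 0, 0.05]]

```text
time_s: 11.12
tool_pos: [0.5923, -0.0922, 0.074]
tcp_rot: [[0.946, 0.325, -0.001], [0.325, -0.946, 0.0], [-0.0, -0.0, -1.0]]
contact_force: [-0.2, 0.2, -0.6]
opening: 0.0497
grasp_force: 0.0
```

Emit:
drive_tool:
  moves:
    - [[0, 0, 0.004, 0, 0.05], [0, 0, 0.006, 0, 0.05]]

```text
time_s: 11.38
tool_pos: [0.5924, -0.0923, 0.0681]
tcp_rot: [[0.946, 0.325, -0.0], [0.325, -0.946, 0.0], [-0.0, -0.0, -1.0]]
contact_force: [-0.1, 0.1, 0.4]
opening: 0.0499
grasp_force: 0.0
```

Emit:
drive_tool:
  moves:
    - [[0, 0, 0.002, 0, 0.05], [0, 0, 0.002, 0, 0.025], [0, 0, 0.002, 0, 0.02], [0, 0, 0.002, 0, 0.02], [0, 0, 0.002, 0, 0.02]]
  grip_force: 30

```text
time_s: 12.0
tool_pos: [0.5927, -0.0924, 0.0665]
tcp_rot: [[0.946, 0.325, 0.0], [0.325, -0.946, 0.0], [0.0, 0.0, -1.0]]
contact_force: [-0.0, -0.9, 0.7]
opening: 0.0288
grasp_force: 29.9
```

```bash
python3 - <<'E'
from h import *
c=np.r_[T(U,-.108+.085,.312-.042)];print(c)
rel([(*c,.064)],U[2]+np.pi/2)
E
```

```text
[0.57728807 0.10982034]
t 12.0 pos [ 0.5927 -0.0924  0.0665] turn 0.2809 q [-0.27  0.51  1.65  0.    0.98  0.97] F [-0.  -0.9  0.7] op 0.0288
(np.float64(0.57728807164667), np.float64(0.10982033716944414), 0.064) [ 0.0511 -0.1963  0.0025]
```

Emit:
drive_tool:
  moves:
    - [[0.004, -0.015, 0, 0.09, 0.02], [0.01, -0.037, 0, 0.19, 0.02], [0.016, -0.06, 0, 0.28, 0.02], [0.022, -0.083, 0, 0.281, 0.02], [0.028, -0.106, 0, 0.281, 0.02], [0.034, -0.129, 0, 0.281, 0.02], [0.04, -0.152, 0, 0.281, 0.02], [0.045, -0.173, 0.0, 0.281, 0.02], [0.051, -0.192, 0.001, 0.281, 0.02], [0.051, -0.196, 0.002, 0.281, 0.02], [0.051, -0.196, 0.002, 0.281, 0.02]]

```text
time_s: 13.38
tool_pos: [0.5774, 0.1097, 0.0645]
tcp_rot: [[0.999, 0.05, 0.0], [0.05, -0.999, 0.0], [0.0, -0.0, -1.0]]
contact_force: [0.0, 1.8, -0.5]
opening: 0.0292
grasp_force: 29.9
```

Emit:
drive_tool:
  moves:
    - [[-0.006, 0, 0, 0, 0.02], [-0.012, 0, 0, 0, 0.02], [-0.016, 0, 0, 0, 0.02], [-0.019, 0, 0, 0, 0.02]]

```text
time_s: 13.88
tool_pos: [0.5579, 0.1084, 0.0645]
tcp_rot: [[0.999, 0.049, 0.0], [0.049, -0.999, 0.0], [0.0, -0.0, -1.0]]
contact_force: [0.9, 0.4, -0.2]
opening: 0.0285
grasp_force: 29.9
```

Emit:
drive_tool:
  moves:
    - [[-0.002, 0, 0, 0, 0.02], [-0.003, 0, 0, 0, 0.02]]

```text
time_s: 14.12
tool_pos: [0.5569, 0.1085, 0.0648]
tcp_rot: [[0.999, 0.05, 0.003], [0.05, -0.999, 0.0], [0.003, -0.0, -1.0]]
contact_force: [5.5, -0.1, -2.6]
opening: 0.0288
grasp_force: 29.7
```

Emit:
drive_tool:
  moves:
    - [[0.002, 0, 0, 0, 0.036], [0.002, 0, 0, 0, 0.036], [0.002, 0, -0.015, 0, 0.036], [0.002, 0, -0.04, 0, 0.036], [0.002, 0.02, -0.045, 0, 0.0], [0.002, 0.042, -0.045, 0, 0.0], [0.002, 0.042, -0.045, 0, 0.0], [0.002, 0.042, -0.025, 0, 0.0], [0.002, 0.042, -0.008, 0, 0.0], [0.002, 0.042, -0.003, 0, 0.0], [0.002, 0.042, -0.001, 0, 0.0]]

```text
time_s: 15.5
tool_pos: [0.559, 0.0668, 0.065]
tcp_rot: [[0.999, 0.05, -0.001], [0.05, -0.999, 0.0], [-0.001, -0.0, -1.0]]
contact_force: [0.0, 0.4, -0.0]
opening: 0.0001
grasp_force: 0.0
```

Emit:
drive_tool:
  moves:
    - [[0, -0.006, 0, 0, 0.0], [0, -0.012, 0, 0, 0.0], [0, -0.018, 0, 0, 0.0], [0, -0.024, 0, 0, 0.0], [0, -0.029, 0, 0, 0.0], [0, -0.033, 0, 0, 0.0]]

```text
time_s: 16.25
tool_pos: [0.5578, 0.0999, 0.0656]
tcp_rot: [[0.999, 0.05, 0.0], [0.05, -0.999, -0.0], [0.0, 0.0, -1.0]]
contact_force: [1.2, -1.4, 1.5]
opening: -0.0002
grasp_force: 0.9
```

Emit:
drive_tool:
  moves:
    - [[0, -0.003, 0, 0, 0.0], [0, -0.005, 0, 0, 0.0], [0, -0.006, 0, 0, 0.0]]

```text
time_s: 16.62
tool_pos: [0.5575, 0.1056, 0.0655]
tcp_rot: [[0.999, 0.05, 0.0], [0.05, -0.999, -0.0], [0.0, 0.0, -1.0]]
contact_force: [0.3, -1.9, 1.8]
opening: 0.0004
grasp_force: 1.0
```

Emit:
drive_tool:
  moves:
    - [[0, -0.002, 0, 0, 0.0], [0, -0.004, 0, 0, 0.0]]

```text
time_s: 16.88
tool_pos: [0.5573, 0.1096, 0.0654]
tcp_rot: [[0.999, 0.05, 0.0], [0.05, -0.999, 0.0], [0.0, -0.0, -1.0]]
contact_force: [0.8, -2.0, 2.0]
opening: 0.0
grasp_force: 1.0
```

Emit:
drive_tool:
  moves:
    - [[0, -0.002, 0, 0, 0.0], [0, -0.004, 0, 0, 0.0]]

```text
time_s: 17.12
tool_pos: [0.5571, 0.1137, 0.0655]
tcp_rot: [[0.999, 0.05, 0.0], [0.05, -0.999, 0.0], [0.0, -0.0, -1.0]]
contact_force: [1.7, -1.9, 1.4]
opening: 0.0002
grasp_force: 1.1
```

Emit:
drive_tool:
  moves:
    - [[0, -0.002, 0, 0, 0.0], [0, -0.003, 0, 0, 0.0]]

```text
time_s: 17.38
tool_pos: [0.557, 0.1149, 0.0655]
tcp_rot: [[0.999, 0.051, 0.0], [0.051, -0.999, -0.003], [0.0, 0.003, -1.0]]
contact_force: [2.0, -11.5, 2.1]
opening: 0.0003
grasp_force: 5.8
```

Emit:
drive_tool:
  moves:
    - [[0, 0.01, 0, 0, 0.0], [0, 0.015, -0.02, 0, 0.03], [0, 0.03, -0.06, 0, 0.05], [0, 0.05, -0.08, 0, 0.05], [0, 0.05, -0.08, 0, 0.05]]

```text
time_s: 18.0
tool_pos: [0.5603, 0.066, 0.1469]
tcp_rot: [[0.999, 0.048, 0.003], [0.048, -0.999, 0.001], [0.003, -0.001, -1.0]]
contact_force: [-1.1, 0.7, 0.2]
opening: 0.0501
grasp_force: 0.0
```

```bash
python3 - <<'E'
from h import *
for y0 in(-.165,-.2):
    P=fitbars([(.601,-.238,y0)],pad=6)
fitbars([T(U,-.042,.297).tolist()+[.05]],z=.078,cams=("scene",),pad=6)
p=P[0];rel([(p[0],p[1],.14),(p[0],p[1],.065)],p[2]+np.pi/2)
E
```

```text
cost 238 -> 197 {'scene': 1769, 'side': 671}
bar [ 0.6004 -0.238  -0.2029] in corner frame [ 0.0908 -0.3905 -0.2527]
cost 211 -> 200 {'scene': 1755, 'side': 663}
bar [ 0.6004 -0.2378 -0.2035] in corner frame [ 0.0908 -0.3903 -0.2533]
cost 126 -> 96 {'scene': 1237}
bar [0.5528 0.1356 0.0424] in corner frame [ 0.0618 -0.015  -0.0074]
t 18.25 pos [0.5581 0.0673 0.1441] turn 0.2536 q [-0.    0.37  1.66  0.    1.11  1.52] F [-0.5  0.   0.1] op 0.0499
(np.float64(0.6004444920353772), np.float64(-0.23779531131634832), 0.14) [0.027  0.3069 0.0038]
(np.float64(0.6004444920353772), np.float64(-0.23779531131634832), 0.065) [0.0272 0.3069 0.0788]
```

Bar1 sits at the left wall with its head at the front wall. Now bar2.

Emit:
drive_tool:
  moves:
    - [[0.004, 0.05, 0, 0.05, 0.05], [0.009, 0.1, 0, 0.1, 0.05], [0.013, 0.15, 0, 0.15, 0.05], [0.018, 0.205, 0, 0.2, 0.05], [0.022, 0.26, 0, 0.253, 0.05], [0.026, 0.295, 0.005, 0.253, 0.05], [0.027, 0.307, 0.02, 0.253, 0.05], [0.027, 0.307, 0.035, 0.253, 0.05], [0.027, 0.307, 0.05, 0.253, 0.05], [0.027, 0.307, 0.053, 0.253, 0.05]]

```text
time_s: 19.5
tool_pos: [0.6002, -0.2364, 0.0905]
tcp_rot: [[0.98, -0.2, -0.003], [-0.2, -0.98, 0.002], [-0.004, -0.001, -1.0]]
contact_force: [-0.3, 0.1, -0.1]
opening: 0.0502
grasp_force: 0.0
```

```bash
python3 - <<'E'
from h import *
rel([(.6004,-.238,.0665)],-.203+np.pi/2)
cv2.imwrite("pics/w4.png",bot.snapshot("wrist")[100:400,120:520,::-1])
E
```

```text
t 19.5 pos [ 0.6002 -0.2364  0.0905] turn 0.0014 q [-0.48  0.54  1.52  0.    1.09  1.29] F [-0.3  0.1 -0.1] op 0.0502
(0.6004, -0.238, 0.0665) [0.0006 0.0016 0.0239]
```

View pics/w4.png

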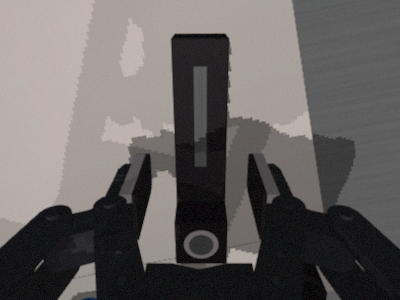

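Bar2 lies centred between the fingers, aligned with the tool. I'll grip it.

Emit:
drive_tool:
  moves:
    - [[0, 0.001, 0.01, 0, 0.05], [0, 0.001, 0.02, 0, 0.05], [0, 0.001, 0.024, 0, 0.05], [0, 0.001, 0.024, 0, 0.025], [0, 0.001, 0.024, 0, 0.02], [0, 0.001, 0.024, 0, 0.02], [0, 0.001, 0.024, 0, 0.02]]
  grip_force: 30

```text
time_s: 20.42
tool_pos: [0.6014, -0.2397, 0.0684]
tcp_rot: [[0.979, -0.202, 0.0], [-0.202, -0.979, -0.0], [0.0, -0.0, -1.0]]
contact_force: [-0.2, -0.9, -1.4]
opening: 0.0289
grasp_force: 29.7
```

```bash
python3 - <<'E'
from h import *
rel([(*T(U,-.108+.085,.312-.072),.064)],U[2]+np.pi/2)
E
```

```text
t 20.425 pos [ 0.6014 -0.2397  0.0684] turn -0.253 q [-0.49  0.56  1.54  0.    1.04  1.29] F [-0.2 -0.9 -1.4] op 0.0289
(np.float64(0.5787814541932804), np.float64(0.07985753008183169), 0.064) [-0.0866 -0.3084  0.0044]
```

Emit:
drive_tool:
  moves:
    - [[-0.005, -0.018, 0, -0.06, 0.02], [-0.013, -0.045, 0, -0.15, 0.02], [-0.021, -0.074, 0, -0.24, 0.02], [-0.029, -0.103, 0, -0.253, 0.02], [-0.037, -0.132, 0, -0.253, 0.02], [-0.045, -0.161, 0, -0.253, 0.02], [-0.053, -0.19, 0, -0.253, 0.02], [-0.061, -0.219, 0, -0.253, 0.02], [-0.069, -0.248, 0, -0.253, 0.02], [-0.077, -0.274, 0, -0.253, 0.02], [-0.083, -0.296, 0.001, -0.253, 0.02], [-0.086, -0.308, 0.002, -0.253, 0.02]]

```text
time_s: 21.92
tool_pos: [0.5783, 0.0813, 0.0664]
tcp_rot: [[0.999, 0.053, -0.001], [0.053, -0.999, 0.0], [-0.001, -0.0, -1.0]]
contact_force: [0.9, -0.3, -1.6]
opening: 0.0285
grasp_force: 29.8
```

Emit:
drive_tool:
  moves:
    - [[0, 0, 0, 0, 0.02], [-0.006, 0, 0, 0, 0.02], [-0.012, 0, 0, 0, 0.02], [-0.016, 0, 0, 0, 0.02], [-0.019, 0, 0, 0, 0.02]]

```text
time_s: 22.55
tool_pos: [0.5599, 0.0781, 0.0665]
tcp_rot: [[0.999, 0.049, -0.0], [0.049, -0.999, 0.0], [-0.0, -0.0, -1.0]]
contact_force: [0.5, -0.0, -2.1]
opening: 0.0288
grasp_force: 29.8
```

Emit:
drive_tool:
  moves:
    - [[-0.002, 0, 0, 0, 0.02], [-0.003, 0, 0, 0, 0.02]]

```text
time_s: 22.8
tool_pos: [0.559, 0.0782, 0.0669]
tcp_rot: [[0.999, 0.05, 0.003], [0.05, -0.999, 0.0], [0.003, 0.0, -1.0]]
contact_force: [5.9, -0.7, -2.0]
opening: 0.029
grasp_force: 29.8
```

Emit:
drive_tool:
  moves:
    - [[0.002, 0, 0, 0, 0.036], [0.002, 0, 0, 0, 0.036], [0.002, 0, -0.015, 0, 0.036], [0.002, 0, -0.04, 0, 0.036], [0.002, 0.02, -0.045, 0, 0.0], [0.002, 0.038, -0.045, 0, 0.0], [0.002, 0.038, -0.045, 0, 0.0], [0.002, 0.038, -0.025, 0, 0.0], [0.002, 0.038, -0.008, 0, 0.0], [0.002, 0.038, -0.001, 0, 0.0], [0.002, 0.038, 0.001, 0, 0.0]]

```text
time_s: 24.18
tool_pos: [0.5607, 0.0406, 0.0646]
tcp_rot: [[0.999, 0.05, -0.001], [0.05, -0.999, 0.0], [-0.001, -0.0, -1.0]]
contact_force: [-0.6, 0.3, -0.1]
opening: 0.0002
grasp_force: 0.0
```

Emit:
drive_tool:
  moves:
    - [[0, -0.008, 0, 0, 0.0], [0, -0.016, 0, 0, 0.0], [0, -0.022, 0, 0, 0.0], [0, -0.028, 0, 0, 0.0], [0, -0.034, 0, 0, 0.0], [0, -0.039, 0, 0, 0.0], [0, -0.042, 0, 0, 0.0]]

```text
time_s: 25.05
tool_pos: [0.5593, 0.0827, 0.0655]
tcp_rot: [[0.999, 0.05, 0.0], [0.05, -0.999, 0.0], [0.0, -0.0, -1.0]]
contact_force: [0.8, -1.9, 1.3]
opening: -0.0001
grasp_force: 1.0
```

Emit:
drive_tool:
  moves:
    - [[0, -0.002, 0, 0, 0.0], [0, -0.003, 0, 0, 0.0]]

```text
time_s: 25.3
tool_pos: [0.559, 0.0849, 0.0654]
tcp_rot: [[0.999, 0.05, 0.0], [0.05, -0.999, -0.001], [-0.0, 0.001, -1.0]]
contact_force: [0.9, -6.7, 0.5]
opening: -0.0
grasp_force: 3.2
```

Emit:
drive_tool:
  moves:
    - [[0, -0.002, 0, 0, 0.0], [0, 0.008, 0, 0, 0.0], [0, 0.015, -0.02, 0, 0.0], [0, 0.05, -0.08, 0, 0.0], [0, 0.11, -0.14, 0, 0.0], [0, 0.17, -0.17, 0, 0.0], [0, 0.23, -0.17, 0, 0.0], [0, 0.23, -0.17, 0, 0.0]]

```text
time_s: 26.3
tool_pos: [0.5708, -0.1474, 0.2365]
tcp_rot: [[0.999, 0.047, 0.002], [0.047, -0.999, -0.0], [0.002, 0.0, -1.0]]
contact_force: [0.3, 0.8, 0.3]
opening: 0.0002
grasp_force: 0.0
```

```bash
python3 - <<'E'
from h import *
for cams in(("scene",),("scene","side")):fitbars([T(U,-.044,.297).tolist()+[.05],T(U,-.044,.267).tolist()+[.05]],z=.078,cams=cams,pad=6)
rel([(*T(U,-.108+.175,.312-.03),.065)],U[2]+np.pi/2)
E
```

```text
cost 137 -> 133 {'scene': 1731}
bar [0.5543 0.1352 0.0421] in corner frame [ 0.0633 -0.0155 -0.0077]
bar [0.5565 0.1058 0.0501] in corner frame [ 0.064  -0.0449  0.0003]
cost 551 -> 529 {'scene': 1731, 'side': 1209}
bar [0.5541 0.1332 0.026 ] in corner frame [ 0.063  -0.0175 -0.0238]
bar [0.5567 0.1073 0.0489] in corner frame [ 0.0643 -0.0435 -0.0009]
t 26.45 pos [ 0.5702 -0.1452  0.2353] turn -0.0027 q [-0.37  0.32  1.5   0.    1.33  1.16] F [ 0.3 -0.3 -0.3] op -0.0003
(np.float64(0.6665791398908631), np.float64(0.1262856076443204), 0.065) [ 0.109  -0.2665  0.1706]
```

```bash
python3 - <<'E'
from h import *
a=cv2.resize(bot.snapshot("scene")[165:315,225:475],None,fx=3.2,fy=3.2,interpolation=cv2.INTER_CUBIC)
cv2.imwrite("pics/f.png",a[:,:,::-1])
E
```

```text
(no output)
```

View pics/f.png

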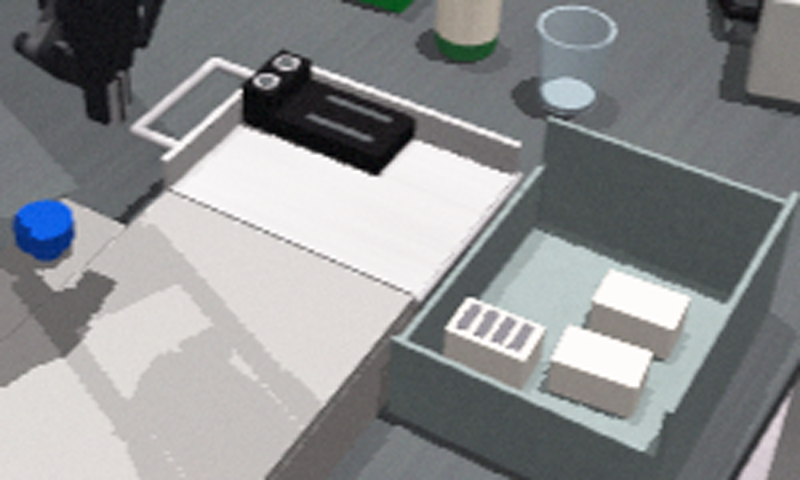

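The bars are packed in the tray's front-left corner, with blocks at (265,80) and (287,62). The three rejects are in the bin.

```bash
python3 -c "
from cell import bot
print(bot.sign_off())"
```

```text
the job is handed in; nothing more can be done
None
```

I handed the job in at about 26 s of the 69 s allowed. The three rejects are in the bin, the tray is down, and both bars lie packed against its left and front walls; the hand-in call returned no verdict.

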